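Hang a drain carrier on the rail and lock it home under the hold-down

TASK

Pick up the drain carrier with the rinsed U-bend tube by its black handle, hook it over the open part of the drain rail, and slide it along the rail under the hold-down plate until it meets the end stop and its hook drops fully home in the notch; then let go and leave it hanging there. Keep the carrier upright all the way, and leave the tape roll, the T-handle key and the gauge where they are.

Things in the scene. Friction and masses are not known exactly. Their poses are not given: they have to be found in the camera images.
- carrier: Loose steel drain carrier, 0.35 to 0.6 kg, standing upright on its foot: sheet frame with an inverted U-bend tube (top at z 111 mm), black handle on top, wide hook behind. Origin under the foot, z up, -x front, +x rear (hook side). Foot x -45 to +37 mm, y +-55 mm. Flat back frame, rear face at x = +37 mm, y +-55, z 0 to 150 mm (ears to 163). Centre of mass near x = 0, z = 76 mm.
- handle (a point): Centre of the carrier's handle, at (-12, 0, 152) mm of the carrier, same axes: a black bar 14 mm thick along x, 104 mm long along y, 22 mm high, between two side arms. 38 mm free between bar and back frame, 30 mm free below the bar.
- hook (a point): Middle of the underside of the carrier's hook, at (44.5, 0, 150) mm of the carrier, same axes. Hook 36 mm wide in y, 4 mm thick. Throat 15 mm wide in x: from the back frame's rear face (7.5 mm in front of this point) to the lip (7.5 mm behind it). The lip reaches 33 mm below this point; with its flared lower end it extends 16 mm behind it.
- rail: Drain rail, fixed: flat steel bar on edge on two posts over a drip tray. Origin on the bench below the bar's middle; y along the bar (+y: hold-down end), -x front. Bar x +-5 mm, 320 mm long, 55 mm high, top edge at z = 215 mm, open from above for y -160 to +48 mm. Rest rod below at z = 105 mm, front level with the bar's. Tray x -93 to +37 mm, y +-160 mm, rim at z = 21 mm.
- seat (a point): Centre of the notch's floor, at (0, 85, 207) mm of the rail, same axes. The notch in the bar's top edge is 8 mm deep, 46 mm long. The end stop's face is 20 mm from this point in +y, so the hook's middle is 2 mm past this point when the hook's side meets the stop; the hook can drop in from 5 mm before to 2 mm past it. Fully home: hook's underside on this floor.
- open_part (a point): Point on the bar's top edge in the middle of its open part, at (0, -60, 215) mm of the rail, same axes: a good place to hook the carrier on, with its back frame before the bar and the hook's lip behind it.
- hold_down (a point): Middle of the underside of the dark hold-down plate, at (0, 90, 229) mm of the rail, same axes: 14 mm above the bar's top edge. Plate y +-31 mm, x -4 to +30 mm, 4 mm thick; its entry edge (another 10 mm in -y) is bent up, to 24 mm above the bar. It comes round from behind, its wall 21 mm behind the bar. The hook slides under it; a seated carrier cannot be lifted off.
- tape: Bystander: roll of masking tape lying flat, 100 mm across, 25 mm high; origin centre of underside.
- t_key: Bystander: red T-handle hex key lying flat, 132 x 77 x 16 mm; origin centre of underside.
- gauge: Bystander: small round pressure gauge with stem, 76 x 44 x 31 mm, lying; origin centre of underside.

How it is judged:
By the outcome, as a careful person would: the job done as asked, in the order asked, and still so for the second after the job is handed in, with the robot touching nothing.
It also fails if it takes over 45 s, if anything falls off the work surface, if the arm or the gripper's body presses on something with over 40 N, if the wrist force passes 120 N, or if a joint passes its speed limit or range.

ROBOT

A 6-joint arm with a two-finger parallel gripper is mounted at the origin on a cart in front of the work surface, level with it; the furniture and walls round the work are solid. World frame = base frame: x ahead of the robot, y to its left, z up, the work surface at z = 0. Lengths are in m, angles in degrees, forces in N, time in s.
With the tool pointing down it reaches from about 0.25 to 0.725 m from the base axis. Payload 9.7 kg.
Tool frame: the origin (TCP) lies midway between the tips of the shut fingers; the grasp point (between the pads) lies 19 mm behind it (bot.pinch_z is the distance from the TCP to the grasp point, in m); z points along the fingers, y is the line along which they close (so a half turn about z gives the same grasp; the last joint's range is limited). The gripper opens to 85 mm and grips with 20 to 120 N. Pads are 22 mm wide; open, the fingers measure 114 mm over their backs; the gripper's body (76 mm by 85 mm) begins 54 mm behind the grasp point. The pads swing forward as they close: fully open they stand 13 mm farther back than shut.
Start: joints at [73.51, 4.979, 10.078, 95.1, 0, 90], TCP at [0.156, 0.527, 0.231] pointing down, gripper open.
Joint ranges: [-179.16, 179.16], [-48.56, 103.87], [-65.8, 70.77], [-126.05, 130.52], [-82.76, 87.17], [-180, 180]. Speed limits (degrees/s): [127.2, 127.2, 147.25, 180, 180, 180].

INTERFACE

Orientations are given as [roll, pitch, yaw] about the fixed x, y, z axes, in that order (R = Rz(yaw) Ry(pitch) Rx(roll)).
In Python, from workcell import sensors, camera, ticket, bot gives the robot as it stands.
- The arm moves only by the shell command python3 -m handwheel 'ROWS' [FORCE]. ROWS is a JSON object of lists of equal length, an entry for each row: "gripper": the opening, from -1 (shut) to 1 (fully open); "slide": the shift along the tool's x, y, z in mm, a list of three; "yaw": the turn about the tool's z in rad. A call has 1 to 8 rows; each row shifts and turns the commanded pose from where the row before left it, along the tool's axes as they then stand; what a row does not reach is not made up. A row lasts 1/12 s, in which the tool goes at most 41.7 mm and 7.16 degrees, less where a joint would pass 70% of its speed; a pose out of reach is approached as far as the arm can. A call is refused whole if a number of a shift passes 41.7 or a number of a turn 0.125, either way. A call with a gripper value outside its range is refused whole. The fingers move at their own pace and stop on an object; FORCE is the grip in N (left out, the last holds). Time passes only in rows, so rows that do not move let the fingers close. It gives the time, the measured TCP pose, the force, the opening and the grip force at its end, in the units of the state.
- sensors.get_obs(): the state, without advancing time (a new reading comes with each control period).
- camera(name): name is "side" or "top" or "wrist"; returns a dict with "img" (480x640x3 uint8, red, green, blue), "fx", "fy", "cx", "cy" (pixels), "R" (3x3) and "t" (3): a world point X has camera coordinates R X + t. Camera axes: x right, y down, z forward; pixel columns grow to the right and rows downward; lengths in m; the calibration is good to about 2 mm. A picture is of the moment at which its call begins. There is no depth.
- ticket.job_done(): hands the job in; it is judged then, once.
The state is a dict: "time": time; "q": joint angles; "qd": joint speeds; "joint_efforts": joint torques, N m; "ee_pos": TCP position; "tcp_rot": TCP orientation; "wrist_force": force on the tool from outside, world axes, zero at the start; "torque": the same for the moment, N m; "opening": finger opening in m; "grasp_force": force on a finger pad.
Only numpy, scipy, OpenCV 4.12 (cv2) and the standard library are available. Lean on these libraries where they do the work, as an engineer would, in place of code of your own. Each camera call takes 0.05 s, during which the arm holds its last target. There are 200 camera calls.

## Working session

There is one attempt and no reset: what is moved stays moved. The work goes in short steps, Python scripts to look and compute and a shell command to move; the robot and the scene stay as the last step left them, time stands still between calls to the robot, and variables do not carry over. Pictures are saved under pics/ and viewed, at most 10 in all, crops included, and the job is handed in when it is done.

```bash
mkdir -p pics; ls; python3 - <<'E'
from workcell import sensors,camera,bot
import cv2,pickle
o=sensors.get_obs();print(o['time'],o['ee_pos'],o['tcp_rot'],o['opening'],bot.pinch_z)
d={}
for n in('top','side','wrist'):
    c=camera(n);d[n]=c;cv2.imwrite(f'pics/{n}0.png',c['img'][...,::-1])
    print(n,c['fx'],c['cx'],c['cy'],(-c['R'].T@c['t']).round(3),c['R'].round(2).tolist())
pickle.dump(d,open('c0.pkl','wb'))
E
```

```text
pics
0.0 [0.15607653 0.52717145 0.23059717] [-1.79926416e+02  3.02080740e-03  1.63509245e+02] 0.08550740461462224 0.0187
top 492.11085071222686 327.5979276825357 242.26052552086242 [ 0.396 -0.273  1.233] [[0.01, -1.0, -0.02], [-0.99, -0.01, -0.12], [0.12, 0.02, -0.99]]
side 517.943489164973 312.1004997762323 238.40827892488198 [0.606 0.529 0.614] [[-1.0, 0.06, 0.02], [0.01, 0.49, -0.87], [-0.06, -0.87, -0.49]]
wrist 388.7611945397882 319.3494252307102 239.14855527783192 [0.086 0.549 0.372] [[0.28, 0.96, -0.0], [0.92, -0.27, 0.29], [0.28, -0.08, -0.96]]
```

View pics/top0.png

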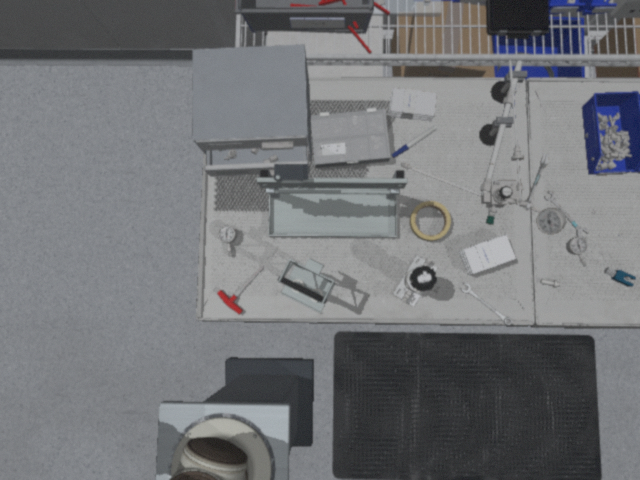

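View pics/side0.png

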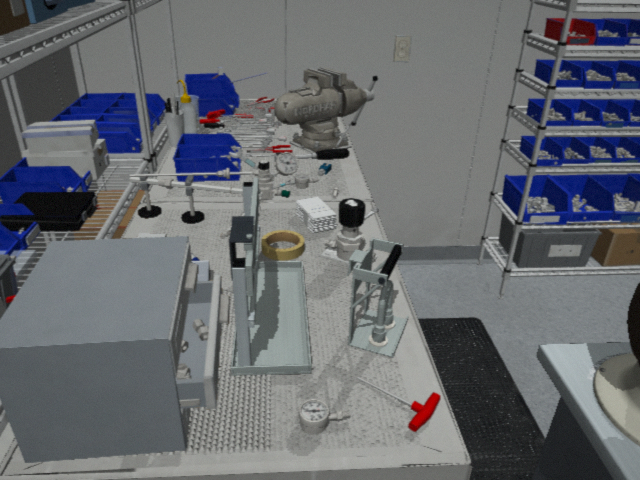

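Top: rail bar at about (258–405, 178–185), with the hold-down at its left end; carrier handle runs (281,280)–(326,298). Side: handle about (380,287)–(400,245), hold-down about (242,240). I'll enlarge both.

```bash
python3 - <<'E'
import pickle,cv2
d=pickle.load(open('c0.pkl','rb'))
for n,(a,b,c,e) in dict(top=(245,160,415,320),side=(220,170,420,370)).items():
    i=d[n]['img'][b:e,a:c,::-1];s=600/(e-b) if n=='side' else 3.75
    cv2.imwrite(f'pics/{n}0z.png',cv2.resize(i,None,fx=s,fy=s,interpolation=cv2.INTER_CUBIC));print(s)
E
```

```text
3.75
3.0
```

View pics/top0z.png

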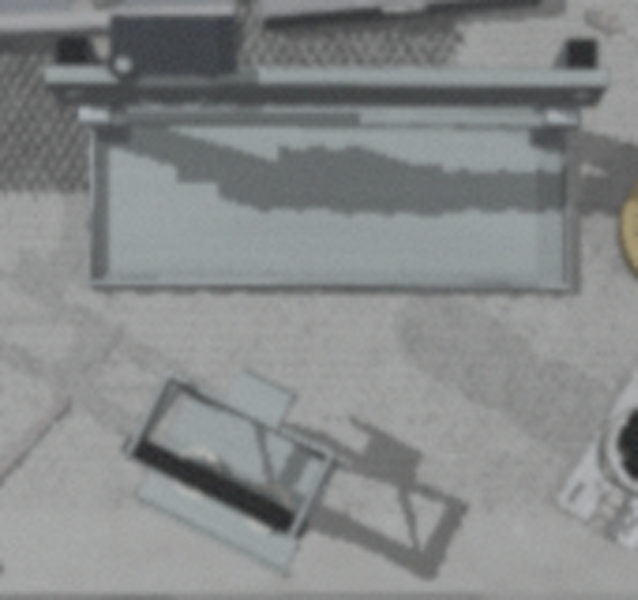

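View pics/side0z.png

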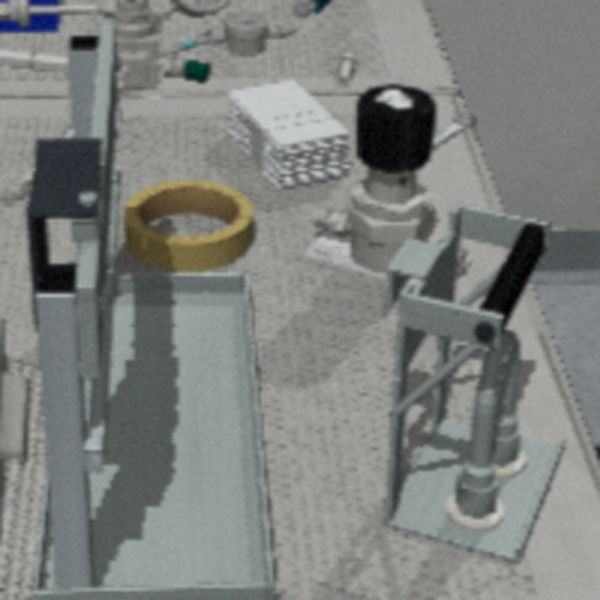

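Top zoom: bar top strip runs (45,77)–(607,79) with a light/dark front edge at v≈86; hold-down plate (110–235, 15–75); handle (135,450)–(300,525); hook plate (262,398). Side zoom: handle (487,328)–(535,235), hook plate (415,262). Now I'll turn these into poses.

```bash
cat > h.py <<'E'
import numpy as np,cv2
def ray(c,u,v,z):
    d=c['R'].T@np.array([(u-c['cx'])/c['fx'],(v-c['cy'])/c['fy'],1.]);o=-c['R'].T@c['t']
    return o+d*(z-o[2])/d[2]
def proj(c,X):
    p=c['R']@np.asarray(X)+c['t'];return np.array([c['fx']*p[0]/p[2]+c['cx'],c['fy']*p[1]/p[2]+c['cy']])
def handle(c,box,th=45):
    a,b,e,f=box;m=(c['img'][b:f,a:e].max(2)<th).astype(np.uint8)
    n,l,s,ce=cv2.connectedComponentsWithStats(m);k=1+np.argmax(s[1:,4])
    pts=np.argwhere(l==k)[:,::-1].astype(np.float32)+[a,b]
    return cv2.minAreaRect(pts.astype(np.float32)),s[k,4]
def tri(c1,p1,c2,p2):
    P=[np.diag([1,1,1])@np.array([[c['fx'],0,c['cx']],[0,c['fy'],c['cy']],[0,0,1]])@np.c_[c['R'],c['t']] for c in(c1,c2)]
    X=cv2.triangulatePoints(P[0],P[1],np.array(p1,float),np.array(p2,float))[:,0];return X[:3]/X[3]
E
python3 - <<'E'
import pickle;from h import *
d=pickle.load(open('c0.pkl','rb'));t,s=d['top'],d['side']
r,n=handle(t,(270,265,340,310));print(r,n);bp=cv2.boxPoints(r)
for p in bp: print(p,ray(t,*p,.163).round(4))
C=ray(t,*r[0],.163);print('handle top c',C.round(4))
r2,n2=handle(s,(370,235,412,300));print(r2,n2,'tri',tri(t,r[0],s,r2[0]).round(4), 'proj',proj(s,C-[0,0,.011]))
# bar front top edge
g=cv2.cvtColor(t['img'],cv2.COLOR_RGB2GRAY).astype(float)
E=[]
for u in range(315,400,5):
    col=g[174:190,u-1:u+2].mean(1);dd=np.diff(col)
    k=np.argmin(dd);w=-dd[max(k-1,0):k+2];E.append((u,174.5+k+(w@[-1,0,1])/w.sum(),k))
    
P=np.array([ray(t,u,v,.215)[:2] for u,v,_ in E]);print(P.round(4).tolist())
vx,vy,x0,y0=cv2.fitLine(P.astype(np.float32),cv2.DIST_HUBER,0,.01,.01).ravel();print('dir',np.degrees(np.arctan2(vy,vx)),x0,y0)
for u in(256.5,257,406.5,407): print(u,ray(t,u,180.7,.215).round(4))
print(g[180,250:264].round(),g[181,400:412].round())
# tray corners
for q in((269.5,236.5),(398.5,236.5)):print('tray',ray(t,*q,.021).round(4))
# end check via side far top corner zoom (104,28)
print('hook plate',[ray(t,245+a/3.75,160+b/3.75,.154).round(4) for a,b in((262,398),(248,371),(297,390))])
E
```

```text
((286.0, 281.0), (0.0, 0.0), 0.0) 1
[286. 281.] [ 0.4424 -0.1636  0.163 ]
[286. 281.] [ 0.4424 -0.1636  0.163 ]
[286. 281.] [ 0.4424 -0.1636  0.163 ]
[286. 281.] [ 0.4424 -0.1636  0.163 ]
handle top c [ 0.4424 -0.1636  0.163 ]
((391.7580261230469, 259.82562255859375), (9.195775032043457, 32.143028259277344), 27.64597511291504) 279 tri [ 0.4361 -0.1639  0.1793] proj [383.1579081  273.87007058]
[[0.6507, -0.2255], [0.6508, -0.2361], [0.6509, -0.2467], [0.6511, -0.2573], [0.6511, -0.2679], [0.65, -0.2785], [0.6498, -0.289], [0.6498, -0.2996], [0.65, -0.3102], [0.65, -0.3207], [0.6501, -0.3313], [0.6501, -0.3419], [0.6501, -0.3524], [0.6502, -0.3629], [0.6504, -0.3735], [0.6505, -0.384], [0.6505, -0.3946]]
dir 89.80926 0.65036565 -0.31012157
256.5 [ 0.6518 -0.1012  0.215 ]
257 [ 0.6518 -0.1023  0.215 ]
406.5 [ 0.6546 -0.4188  0.215 ]
407 [ 0.6547 -0.4199  0.215 ]
[108. 100.  94. 102. 109. 104. 112. 142. 153. 153. 152. 149. 152. 150.] [151. 150. 150. 150. 153. 150. 146. 143. 150. 151. 152. 153.]
tray [ 0.5586 -0.1054  0.021 ]
tray [ 0.5621 -0.4259  0.021 ]
hook plate [array([ 0.4762, -0.2255,  0.154 ]), array([ 0.492, -0.217,  0.154]), array([ 0.4811, -0.2459,  0.154 ])]
```

```bash
python3 - <<'E'
import pickle;from h import *
d=pickle.load(open('c0.pkl','rb'));t,s=d['top'],d['side']
for th in(60,70,80):
    r,n=handle(t,(270,265,335,310),th);C=ray(t,*r[0],.161);bp=cv2.boxPoints(r)
    q=[ray(t,*p,.161)[:2] for p in bp];L=[q[1]-q[0],q[2]-q[1]];L.sort(key=np.linalg.norm)
    print(th,n,C.round(4),[np.linalg.norm(l).round(4) for l in L],'bar dir',np.degrees(np.arctan2(L[1][1],L[1][0])))
    r2,n2=handle(s,(370,235,412,300),th);X=tri(t,r[0],s,r2[0]);print(r2[0],r2[1],n2,'tri',X.round(4),proj(t,X)-r[0],proj(s,X)-r2[0])
o=pickle
# hold-down in side: top corner points & bar far end
E
```

```text
60 193 [ 0.4264 -0.198   0.161 ] [np.float64(0.0107), np.float64(0.0955)] bar dir -115.66133545308645
(391.00079345703125, 261.4569396972656) (10.060810089111328, 36.581260681152344) 298 tri [ 0.4249 -0.1971  0.1546] [-0.21286192  0.77590091] [-0.93508345 -0.11414377]
70 234 [ 0.426  -0.1978  0.161 ] [np.float64(0.0116), np.float64(0.0975)] bar dir -115.66136833885263
(390.364990234375, 264.595458984375) (14.21036148071289, 43.09510040283203) 325 tri [ 0.4251 -0.1966  0.1486] [-0.15378226  0.56229435] [-0.67923584 -0.08230741]
80 263 [ 0.4262 -0.1984  0.161 ] [np.float64(0.0126), np.float64(0.0984)] bar dir -115.66498478386808
(388.62738037109375, 270.5668640136719) (15.744880676269531, 55.473899841308594) 402 tri [ 0.4264 -0.1966  0.1366] [-0.06966181  0.25670998] [-0.3112584  -0.03748469]
```

```bash
cat >> h.py <<'E'
def togo(xyz,yaw):
    from workcell import sensors
    o=sensors.get_obs();p=o['ee_pos'];w=o['tcp_rot'];a=np.radians(w[2])
    D=np.array(xyz)-p;tx=np.array([np.cos(a),np.sin(a)]);ty=np.array([np.sin(a),-np.cos(a)])
    dy=-np.radians((yaw-w[2]+180)%360-180)
    print('t',round(o['time'],2),'pos',p.round(4),'rpy',w.round(2),'F',np.round(o['wrist_force'],1),'M',np.round(o['torque'],2),'open',round(o['opening'],4),'grip',round(float(o['grasp_force']),1))
    print('togo mm tool',np.round([D[:2]@tx*1e3,D[:2]@ty*1e3,-D[2]*1e3],1),'yaw rad',round(dy,4))
E
M='python3 -m handwheel'
A='{"gripper":[0,0,0,0,0,0,0,0],"slide":[[-19.3,-25.7,0],[-19.3,-25.7,0],[-19.3,-25.7,0],[-19.3,-25.7,0],[-19.3,-25.7,0],[-19.3,-25.7,0],[-19.3,-25.7,0],[-19.3,-25.7,0]],"yaw":[0,0,0,0,0,0,0,0]}'
python3 -m handwheel '{"gripper":[0,0,0,0,0,0,0,0],"slide":[[-19.3,-25.7,0],[-19.3,-25.7,0],[-19.3,-25.7,0],[-19.3,-25.7,0],[-19.3,-25.7,0],[-19.3,-25.7,0],[-19.3,-25.7,0],[-19.3,-25.7,0]],"yaw":[0,0,0,0,0,0,0,0]}'
python3 -c "from h import *;togo((.426,-.197,.231),64.3)"
```

```text
time: 0.82
ee_pos: [0.2458, 0.2849, 0.2311]
tcp_rot: [-180.0, 0.0, 163.5]
wrist_force: [1.2, -0.1, 0.0]
opening: 0.0431
grasp_force: 0.0
t 0.82 pos [0.2458 0.2849 0.2311] rpy [-180.      0.    163.54] F [ 1.2 -0.1  0. ] M [-0.02 -0.03  0.06] open 0.0431 grip 0.0
togo mm tool [-3.093e+02 -4.111e+02  1.000e-01] yaw rad 1.732
```

```bash

python3 -m handwheel '{"gripper":[0,0,0,0,0,0,0,0],"slide":[[-19.3,-25.7,0],[-19.3,-25.7,0],[-19.3,-25.7,0],[-19.3,-25.7,0],[-19.3,-25.7,0],[-19.3,-25.7,0],[-19.3,-25.7,0],[-19.3,-25.7,0]],"yaw":[0,0,0,0,0,0,0,0]}' >/dev/null
python3 -m handwheel '{"gripper":[0,0,0,0,0,0,0,0],"slide":[[-19.3,-25.7,0],[-19.3,-25.7,0],[-19.3,-25.7,0],[-19.3,-25.7,0],[-19.3,-25.7,0],[-19.3,-25.7,0],[-19.3,-25.7,0],[-19.3,-25.7,0]],"yaw":[0,0,0,0,0,0,0,0]}'>/dev/null
python3 -m handwheel '{"gripper":[0,0,0,0,0,0,0,0],"slide":[[0,0,0],[0,0,0],[0,0,0],[0,0,0],[0,0,0],[0,0,0],[0,0,0],[0,0,0]],"yaw":[0.123,0.123,0.123,0.123,0.123,0.123,0.123,0.123]}'>/dev/null
python3 -m handwheel '{"gripper":[0,0,0,0,0,0,0],"slide":[[0,0,0],[0,0,0],[0,0,0],[0,0,0],[0,0,0],[0,0,0],[0,0,0]],"yaw":[0.123,0.123,0.123,0.123,0.123,0.123,0]}'
python3 - <<'E'
from h import *;togo((.426,-.197,.231),64.3)
from workcell import camera
import pickle
c=camera('wrist');cv2.imwrite('pics/w1.png',c['img'][...,::-1]);pickle.dump(c,open('w1.pkl','wb'))
E
```

```text
time: 3.4
ee_pos: [0.4251, -0.1955, 0.2311]
tcp_rot: [-180.0, 0.0, 64.5]
wrist_force: [-0.0, 0.1, 0.2]
opening: 0.0427
grasp_force: 0.0
t 3.4 pos [ 0.4251 -0.1955  0.2311] rpy [-179.98    0.     64.52] F [-0.   0.1  0.2] M [-0.    0.   -0.04] open 0.0427 grip 0.0
togo mm tool [-1.   1.5  0.1] yaw rad 0.0038
```

View pics/w1.png

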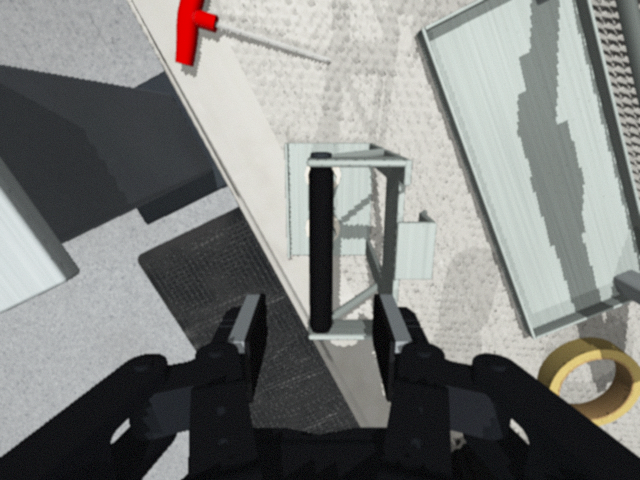

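Handle runs (321,155)–(321,332), parallel to the fingers and centred between the pads (265 and 375). I'll refine its pose and the tray edge.

```bash
python3 - <<'E'
import pickle;from h import *
c=pickle.load(open('w1.pkl','rb'))
r,n=handle(c,(300,145,345,345),70);print(r,n)
bp=cv2.boxPoints(r);q=[ray(c,*p,.163)[:2] for p in bp];L=[q[1]-q[0],q[2]-q[1]];L.sort(key=np.linalg.norm)
print(ray(c,*r[0],.163).round(4),[np.linalg.norm(l).round(4) for l in L],np.degrees(np.arctan2(L[1][1],L[1][0])))
A=ray(c,321,156,.163);B=ray(c,321,333,.163);print((A+B)/2,np.linalg.norm(A-B))
print('hook',ray(c,416,250,.154).round(4))
for q in((425,32),(531,334)):print('tray',ray(c,*q,.021).round(4))
E
```

```text
((321.44281005859375, 249.480224609375), (165.09693908691406, 23.912212371826172), 89.61547088623047) 3697
[ 0.4296 -0.1921  0.163 ] [np.float64(0.0128), np.float64(0.0996)] -114.52390321734171
[ 0.42908546 -0.19267731  0.163     ] 0.1060339631470375
hook [ 0.4789 -0.2193  0.154 ]
tray [ 0.5658 -0.1033  0.021 ]
tray [ 0.5641 -0.4104  0.021 ]
```

```bash

python3 -m handwheel '{"gripper":[0,0,0,0,0,0],"slide":[[1.5,2,20],[0,0,25],[0,0,25],[0,0,18],[0,0,8],[0,0,0]],"yaw":[0,0,0,0,0,0]}' 70
python3 -m handwheel '{"gripper":[-1,-1,-1,-1,-1,-1],"slide":[[0,0,0],[0,0,0],[0,0,0],[0,0,0],[0,0,0],[0,0,0]],"yaw":[0,0,0,0,0,0]}' 70
python3 -m handwheel '{"gripper":[-1,-1,-1],"slide":[[0,0,-10],[0,0,-10],[0,0,0]],"yaw":[0,0,0]}' 70
python3 -c "from h import *;togo((.426,-.197,.3),64.3)"
```

```text
time: 3.95
ee_pos: [0.4267, -0.1946, 0.1335]
tcp_rot: [-179.8, 0.0, 65.0]
wrist_force: [0.3, -0.3, 0.9]
opening: 0.0428
grasp_force: 0.0
time: 4.45
ee_pos: [0.428, -0.1951, 0.1366]
tcp_rot: [179.9, -0.0, 64.9]
wrist_force: [-1.8, 1.3, 7.0]
opening: 0.0127
grasp_force: 70.0
time: 4.7
ee_pos: [0.4284, -0.1953, 0.1575]
tcp_rot: [179.9, -0.0, 64.9]
wrist_force: [0.7, 0.3, -5.0]
opening: 0.0125
grasp_force: 68.7
t 4.7 pos [ 0.4284 -0.1953  0.1575] rpy [179.86  -0.    64.86] F [ 0.7  0.3 -5. ] M [ 0.    0.02 -0.06] open 0.0125 grip 68.7
togo mm tool [  -2.5   -1.4 -142.5] yaw rad 0.0097
```

```bash

python3 -m handwheel '{"gripper":[-1,-1,-1,-1,-1,-1,-1,-1],"slide":[[0,0,-15],[0,0,-25],[0,0,-25],[0,0,-20],[0,0,-15],[0,0,-5],[0,0,0],[0,0,0]],"yaw":[0,0,0,0,0,-0.05,-0.09,-0.09]}' 80
python3 -m handwheel '{"gripper":[-1,-1,-1,-1,-1],"slide":[[0,0,0],[0,0,0],[0,0,0],[0,0,0],[0,0,0]],"yaw":[-0.09,-0.08,-0.04,0,0]}'
python3 - <<'E'
from h import *;togo((.565,-.32,.262),90)
from workcell import camera
import pickle
c={n:camera(n) for n in('wrist','side','top')};pickle.dump(c,open('c2.pkl','wb'))
w=c['wrist']['img'];s=c['side']['img'][120:360,180:460]
cv2.imwrite('pics/w2.png',np.hstack([cv2.resize(w[:,100:],(540,480)),cv2.resize(s,(260,223))[:, :260] if 0 else np.zeros((480,1,3),np.uint8)])[...,::-1])
E
```

```text
time: 5.37
ee_pos: [0.4279, -0.1952, 0.2608]
tcp_rot: [180.0, 0.0, 78.3]
wrist_force: [0.3, -0.2, -5.3]
opening: 0.0125
grasp_force: 80.5
time: 5.78
ee_pos: [0.4277, -0.1951, 0.2602]
tcp_rot: [-180.0, -0.0, 90.0]
wrist_force: [-0.1, 0.1, -5.4]
opening: 0.0127
grasp_force: 80.5
t 5.78 pos [ 0.4277 -0.1951  0.2602] rpy [-179.99   -0.     89.97] F [-0.1  0.1 -5.4] M [ 0.01  0.05 -0.05] open 0.0127 grip 80.5
togo mm tool [-124.9  137.4   -1.8] yaw rad -0.0005
```

View pics/w2.png

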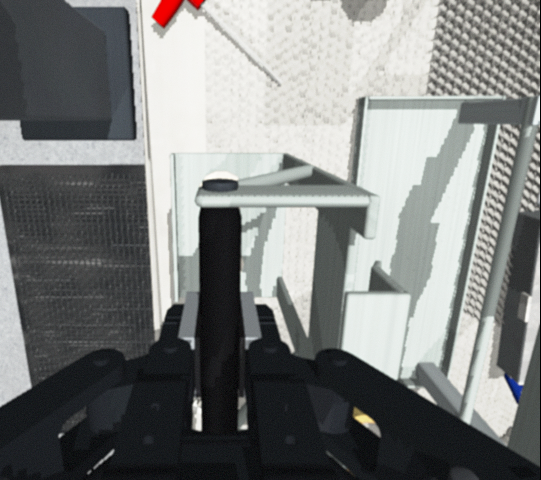

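Wrist (col+100 for full frame): the handle is held squarely, and the hook plate's +y edge is at row 292, cols 345–410. The carrier looks upright, so I'll compute the hook position relative to the TCP.

```bash
python3 - <<'E'
import pickle;from h import *
d=pickle.load(open('c2.pkl','rb'));c=d['wrist'];T=np.array([.4277,-.1951,.2602])
for n,p in dict(hookL=(445,292),hookR=(510,292)).items(): print(n,(ray(c,*p,.2776)-T).round(4))
print('bar end L',(ray(c,300,207,.2866)-T).round(4),(ray(c,340,207,.2866)-T).round(4))
r,n=handle(d['side'],(360,120,440,280),60);print(r)
t=d['top'];print('handle proj top',proj(t,T+[0,0,.03]))
# bar top in wrist (col 525ish row 125 to 470,420): rail top front edge
g=cv2.cvtColor(c['img'],cv2.COLOR_RGB2GRAY)
for v in range(140,401,40): print(v,g[v,570:640:3])
for n,(a,b,e,f) in dict(side=(230,100,430,340),top=(245,150,385,318)).items():
    i=d[n]['img'][b:f,a:e,::-1];globals()[n]=cv2.resize(i,(400,480),interpolation=cv2.INTER_CUBIC)
cv2.imwrite('pics/st2.png',np.hstack([side,top]))
E
```

```text
hookL [0.0456 0.0174 0.0174]
hookR [0.0683 0.0174 0.0174]
bar end L [-0.0041  0.0497  0.0264] [0.008  0.0497 0.0264]
((399.5, 161.5), (83.0, 79.0), 90.0)
handle proj top [295.52801591 285.92535158]
140 [231 237 235 239 192 126  83  81 183 218 123 124 110 191 220 159  77  99
 123 144 157 150  92  92]
180 [238 218 146  82  87 119 230 199 168 109 113 156 211 121  94 120 143 156
 139 127  73 102 188 212]
220 [114  87  85 222 113 165 212 187 132  89 151  94 121 142 155 136  58  60
  54  53  49  53  50  63]
260 [168 206 207 214 120 106 180 173  95 120 145 158 139 101  43  49  50  49
  55  47  45  54 137 216]
300 [187 183 139 150 188  96 122 148 159 140 123  98  66  65  66  62  62  86
  87 149 236 211 211 212]
340 [233 223 102 160 214 231 229 231 149 158  84  56  63  61  63  55  58  61
 125 215 211 209  89  83]
380 [122 221 231 225 231 223 228 230 226 232 226 231  86  43  56  64 125 222
 161  74  81  76  79  78]
```

View pics/st2.png

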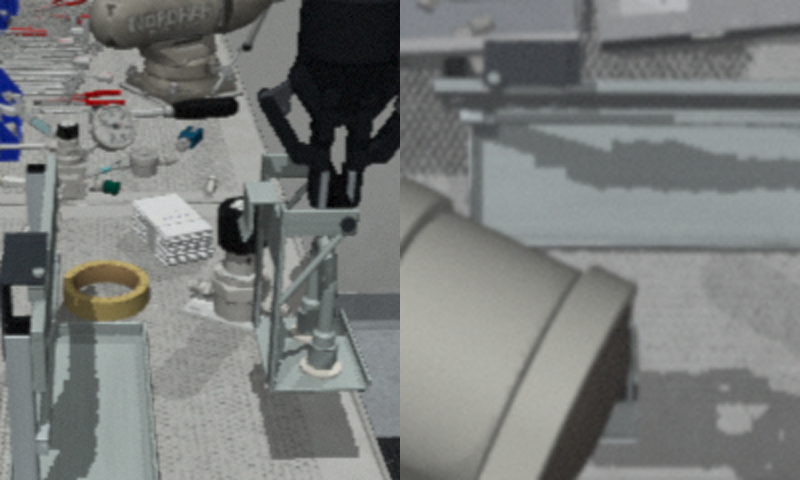

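The side view shows the carrier upright in the gripper; in the top view the arm hides it. The hook is at TCP +56.5 mm in x and about −0.6 mm in y. I'll move in front of the open part.

```bash

python3 -m handwheel '{"gripper":[-1,-1,-1,-1,-1,-1,-1,-1],"slide":[[-12,12,0],[-20,20,-1],[-24,24,-1],[-24,24,0],[-20,20,0],[-15,15,0],[-9,7,0],[0,0,0]],"yaw":[0,0,0,0,0,0,0,0]}'
python3 - <<'E'
from h import *;togo((.5995,-.32,.262),90)
from workcell import camera
import pickle
c={n:camera(n) for n in('wrist','side')};pickle.dump(c,open('c3.pkl','wb'))
cv2.imwrite('pics/w3.png',c['wrist']['img'][...,::-1])
E
```

```text
time: 6.6
ee_pos: [0.5509, -0.3206, 0.2603]
tcp_rot: [-179.9, -0.0, 90.0]
wrist_force: [-0.5, -0.5, -5.4]
opening: 0.0124
grasp_force: 80.5
t 6.6 pos [ 0.5509 -0.3206  0.2603] rpy [-1.7991e+02 -4.0000e-02  8.9960e+01] F [-0.5 -0.5 -5.4] M [-0.09  0.08  0.01] open 0.0124 grip 80.5
togo mm tool [ 0.6 48.6 -1.7] yaw rad -0.0007
```

View pics/w3.png

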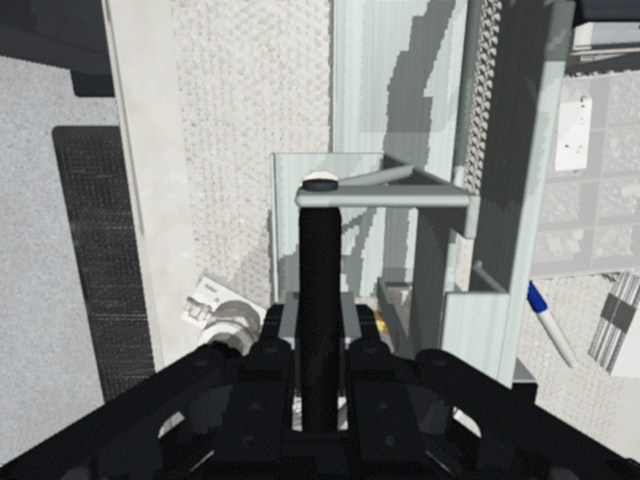

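Bar's light top strip slants from (550–575, 5) to (510–525, 290), right of the hook plate (443–510, 292). I'll measure its edges.

```bash
python3 - <<'E'
import pickle;from h import *
d=pickle.load(open('c3.pkl','rb'));c=d['wrist']
g=cv2.GaussianBlur(cv2.cvtColor(c['img'],cv2.COLOR_RGB2GRAY),(3,3),0).astype(float)
P=[]
for v in range(20,285,12):
    u0=550-(v-5)*45/285
    seg=g[v,int(u0)-22:int(u0)+40];dd=np.diff(seg);k=np.argmax(dd[:35])
    a=int(u0)-22+k+.5;X=ray(c,a,v,.215);P.append(X[:2])
    k2=k+6+np.argmax(abs(dd[k+6:k+30]));X2=ray(c,int(u0)-22+k2+.5,v,.215)
    print(v,a,X[:2].round(4),X2[:2].round(4))
E
```

```text
20 550.5 [ 0.6517 -0.2049] [ 0.6612 -0.2049]
32 548.5 [ 0.6517 -0.2095] [ 0.6629 -0.2095]
44 545.5 [ 0.6512 -0.2142] [ 0.6629 -0.2142]
56 543.5 [ 0.6511 -0.219 ] [ 0.6612 -0.219 ]
68 542.5 [ 0.6515 -0.2238] [ 0.6612 -0.2238]
80 541.5 [ 0.6519 -0.2288] [ 0.6604 -0.2288]
92 538.5 [ 0.6514 -0.2338] [ 0.6604 -0.2338]
104 537.5 [ 0.6517 -0.2389] [ 0.6617 -0.2389]
116 535.5 [ 0.6517 -0.2441] [ 0.6622 -0.2441]
128 533.5 [ 0.6516 -0.2494] [ 0.6627 -0.2494]
140 532.5 [ 0.652  -0.2548] [ 0.6632 -0.2548]
152 530.5 [ 0.6519 -0.2603] [ 0.6637 -0.2603]
164 528.5 [ 0.6519 -0.2658] [ 0.6642 -0.2658]
176 526.5 [ 0.6518 -0.2715] [ 0.6604 -0.2715]
188 524.5 [ 0.6517 -0.2773] [ 0.6604 -0.2773]
200 523.5 [ 0.6522 -0.2832] [ 0.6604 -0.2832]
212 520.5 [ 0.6516 -0.2892] [ 0.6605 -0.2892]
224 519.5 [ 0.652  -0.2953] [ 0.6605 -0.2953]
236 517.5 [ 0.652  -0.3015] [ 0.6605 -0.3015]
248 515.5 [ 0.6519 -0.3079] [ 0.6605 -0.3079]
260 513.5 [ 0.6518 -0.3143] [ 0.6605 -0.3143]
272 511.5 [ 0.6517 -0.3209] [ 0.6605 -0.3209]
284 509.5 [ 0.6517 -0.3276] [ 0.6616 -0.3276]
```

```bash

python3 -m handwheel '{"gripper":[-1,-1,-1,-1,-1,-1],"slide":[[0,8,0],[0,14,0],[0,14,0],[0,9,0],[0,4,0],[0,0,0]],"yaw":[0,0,0,0,0,0]}'
python3 -m handwheel '{"gripper":[-1,-1,-1,-1,-1,-1,-1],"slide":[[0,0,8],[0,0,10],[0,0,8],[0,0,6],[0,0,5],[0,0,4],[0,0,0]],"yaw":[0,0,0,0,0,0,0]}'
python3 - <<'E'
from h import *;togo((.5998,-.32,.2035),90)
from workcell import camera
import pickle
c={n:camera(n) for n in('wrist','side')};pickle.dump(c,open('c4.pkl','wb'))
w=c['wrist']['img'][100:400,340:640];s=c['side']['img'][150:350,210:410]
cv2.imwrite('pics/ws4.png',np.hstack([cv2.resize(x,(400,400),interpolation=cv2.INTER_CUBIC) for x in(w,s)])[...,::-1])
E
```

```text
time: 7.2
ee_pos: [0.5994, -0.3181, 0.2622]
tcp_rot: [180.0, -0.0, 90.1]
wrist_force: [-0.1, -0.0, -5.9]
opening: 0.0124
grasp_force: 80.4
time: 7.78
ee_pos: [0.5984, -0.3187, 0.2205]
tcp_rot: [-180.0, -0.0, 90.0]
wrist_force: [-0.0, 0.0, -5.2]
opening: 0.0126
grasp_force: 80.4
t 7.78 pos [ 0.5984 -0.3187  0.2205] rpy [-1.7995e+02 -3.0000e-02  9.0050e+01] F [-0.   0.  -5.2] M [ 0.02  0.05 -0.03] open 0.0126 grip 80.4
togo mm tool [-1.3  1.4 17. ] yaw rad 0.0009
```

View pics/ws4.png

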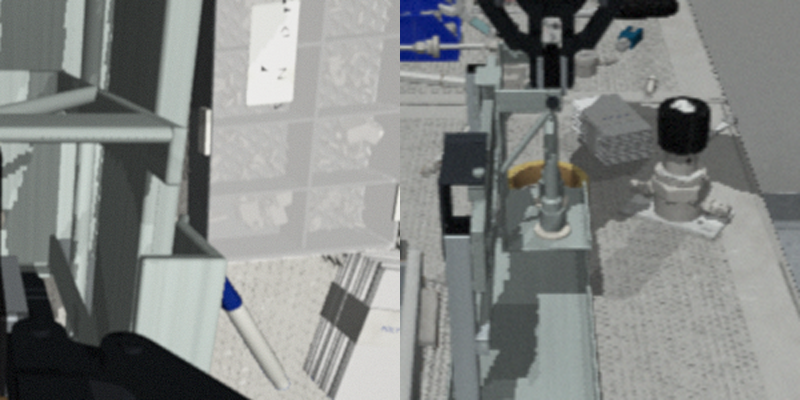

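The wrist crop shows the hook plate (140–225, 257) over the bar, with its lip (180–225, 220–255) behind the bar, and there is no force. I'll lower it on.

```bash

python3 -m handwheel '{"gripper":[-1,-1,-1,-1,-1],"slide":[[0,1,4],[0,0,4],[0,0,3],[0,0,2],[0,0,0]],"yaw":[0,0,0,0,0]}'
python3 -m handwheel '{"gripper":[-1,-1,-1,-1,-1,-1],"slide":[[0,0,1.5],[0,0,1.5],[0,0,1],[0,0,1],[0,0,1],[0,0,0]],"yaw":[0,0,0,0,0,0]}'
python3 -c "from h import *;togo((.5998,-.1755,.204),90)"
```

```text
time: 8.3
ee_pos: [0.5996, -0.3187, 0.2075]
tcp_rot: [-179.9, -0.0, 90.1]
wrist_force: [0.2, 0.4, -5.5]
opening: 0.0124
grasp_force: 80.3
time: 8.8
ee_pos: [0.5997, -0.3188, 0.2021]
tcp_rot: [-180.0, -0.0, 90.1]
wrist_force: [-0.7, -0.7, -6.0]
opening: 0.0125
grasp_force: 80.5
t 8.8 pos [ 0.5997 -0.3188  0.2021] rpy [-1.7999e+02 -1.0000e-02  9.0060e+01] F [-0.7 -0.7 -6. ] M [-0.04  0.02  0.02] open 0.0125 grip 80.5
togo mm tool [143.3   0.2  -1.9] yaw rad 0.0011
```

```bash

for i in 1 2 ; do python3 -m handwheel '{"gripper":[-1,-1,-1],"slide":[[0,0,1],[0,0,0.5],[0,0,0]],"yaw":[0,0,0]}' | egrep 'pos|force'; done
```

```text
ee_pos: [0.5997, -0.3188, 0.2016]
wrist_force: [-2.2, 1.3, -0.6]
grasp_force: 81.1
ee_pos: [0.5998, -0.3189, 0.2012]
wrist_force: [-5.4, 0.8, 6.4]
grasp_force: 82.1
```

Contact at TCP z 0.2016, as predicted. I'll raise it slightly and slide toward +y.

```bash

python3 -m handwheel '{"gripper":[-1,-1,-1,-1,-1,-1,-1,-1],"slide":[[0,0,-3],[0,0,0],[4,0,0],[8,0,0],[10,0,0],[10,0,0],[10,0,0],[10,0,0]],"yaw":[0,0,0,0,0,0,0,0]}' | egrep 'pos|force'
python3 -m handwheel '{"gripper":[-1,-1,-1,-1,-1,-1,-1,-1],"slide":[[10,0,0],[10,0,0],[10,0,0],[10,0,0],[10,0,0],[8,0,0],[4,0,0],[0,0,0]],"yaw":[0,0,0,0,0,0,0,0]}'| egrep 'pos|rot|force'
python3 -c "from h import *;togo((.5998,-.175,.204),90)"
```

```text
ee_pos: [0.5996, -0.2652, 0.202]
wrist_force: [0.6, 0.1, -6.2]
grasp_force: 80.4
ee_pos: [0.5997, -0.2039, 0.2025]
tcp_rot: [180.0, -0.0, 90.1]
wrist_force: [0.6, 0.7, -4.5]
grasp_force: 80.4
t 10.63 pos [ 0.5997 -0.2039  0.2025] rpy [ 1.7999e+02 -1.0000e-02  9.0110e+01] F [ 0.6  0.7 -4.5] M [ 0.06  0.08 -0.02] open 0.0125 grip 80.4
togo mm tool [28.9  0.2 -1.5] yaw rad 0.002
```

```bash

python3 -m handwheel '{"gripper":[-1,-1,-1,-1,-1,-1,-1,-1],"slide":[[4,0,0],[5,0,0],[5,0,0],[5,0,0],[4,0,0],[2,0,0],[0,0,0],[0,0,0]],"yaw":[0,0,0,0,0,0,0,0]}' | egrep 'pos|force'
for i in 1 2 3; do python3 -m handwheel '{"gripper":[-1,-1,-1],"slide":[[1,0,0],[0.5,0,0],[0,0,0]],"yaw":[0,0,0]}' | egrep 'pos|wrist'; done
```

```text
ee_pos: [0.5997, -0.1798, 0.2023]
wrist_force: [0.3, 0.0, -5.5]
grasp_force: 80.5
ee_pos: [0.5996, -0.1784, 0.2023]
wrist_force: [0.2, -0.4, -5.6]
ee_pos: [0.5996, -0.1768, 0.2023]
wrist_force: [0.1, -0.1, -5.9]
ee_pos: [0.5996, -0.1752, 0.2023]
wrist_force: [-0.1, -0.4, -6.3]
```

```bash

for i in 1 2 3; do python3 -m handwheel '{"gripper":[-1,-1,-1],"slide":[[0.8,0,0],[0.4,0,0],[0,0,0]],"yaw":[0,0,0]}' | egrep 'pos|wrist'; done
```

```text
ee_pos: [0.5996, -0.1741, 0.2023]
wrist_force: [0.1, 0.8, -5.4]
ee_pos: [0.5996, -0.1729, 0.2023]
wrist_force: [-0.1, -0.6, -5.7]
ee_pos: [0.5996, -0.1717, 0.2023]
wrist_force: [-0.3, -0.2, -5.4]
```

```bash

for i in 1 2 3; do python3 -m handwheel '{"gripper":[-1,-1,-1],"slide":[[0.8,0,0],[0.4,0,0],[0,0,0]],"yaw":[0,0,0]}' | egrep 'pos|wrist'; done
```

```text
ee_pos: [0.5996, -0.1704, 0.2023]
wrist_force: [-0.1, 0.0, -5.9]
ee_pos: [0.5996, -0.1696, 0.2023]
wrist_force: [-0.2, -2.3, -4.8]
ee_pos: [0.5995, -0.1692, 0.2024]
wrist_force: [-0.9, -7.3, -5.0]
```

Met the end stop (−7 N at y −0.169). I'll back off slightly and lower into the notch.

```bash

python3 -m handwheel '{"gripper":[-1,-1,-1,-1,-1,-1,-1,-1],"slide":[[-2.5,0,0],[0,0,1.5],[0,0,1.5],[0,0,1.5],[0,0,1.5],[0,0,1],[0,0,0.5],[0,0,0]],"yaw":[0,0,0,0,0,0,0,0]}' | egrep 'pos|wrist'
for i in 1 2; do python3 -m handwheel '{"gripper":[-1,-1,-1],"slide":[[0,0,1],[0,0,0.5],[0,0,0]],"yaw":[0,0,0]}' | egrep 'pos|wrist'; done
```

```text
ee_pos: [0.5996, -0.1705, 0.1946]
wrist_force: [-0.1, 0.7, -6.4]
ee_pos: [0.5997, -0.1706, 0.1937]
wrist_force: [0.1, 0.8, -3.2]
ee_pos: [0.5997, -0.1706, 0.1932]
wrist_force: [-3.4, 0.5, 4.2]
```

Dropped 8 mm and carries weight on the floor: seated. Release.

```bash

python3 -m handwheel '{"gripper":[-1,-1,-0.5,-0.2,0,0,0,0],"slide":[[0,0,-0.6],[0,0,0],[0,0,0],[0,0,0],[0,0,0],[0,0,0],[0,0,0],[0,0,0]],"yaw":[0,0,0,0,0,0,0,0]}' | egrep 'pos|wrist|open'
python3 -m handwheel '{"gripper":[0,0,0,0,0,0,0,0],"slide":[[0,0,-4],[0,0,-8],[0,0,-15],[0,0,-20],[0,0,-20],[0,0,-20],[0,0,-10],[0,0,0]],"yaw":[0,0,0,0,0,0,0,0]}' | egrep 'time|pos|wrist'
python3 -m handwheel '{"gripper":[0,0,0,0,0,0,0,0],"slide":[[0,-20,0],[0,-30,0],[0,-30,0],[0,-30,0],[0,-20,0],[0,0,0],[0,0,0],[0,0,0]],"yaw":[0,0,0,0,0,0,0,0]}' | egrep 'time|pos|wrist'
python3 - <<'E'
from h import *
from workcell import camera
c={n:camera(n) for n in('wrist','side')}
w=c['wrist']['img'];s=c['side']['img'][180:360,190:370]
cv2.imwrite('pics/ws5.png',np.hstack([cv2.resize(x,(400,400),interpolation=cv2.INTER_CUBIC) for x in(w,s)])[...,::-1])
E
```

```text
ee_pos: [0.5996, -0.1707, 0.1922]
wrist_force: [-0.2, 0.0, 0.0]
opening: 0.043
time: 16.05
ee_pos: [0.6001, -0.1708, 0.2929]
wrist_force: [-0.7, -0.6, -0.5]
time: 16.72
ee_pos: [0.47, -0.1708, 0.2892]
wrist_force: [0.3, -0.0, 1.3]
```

View pics/ws5.png

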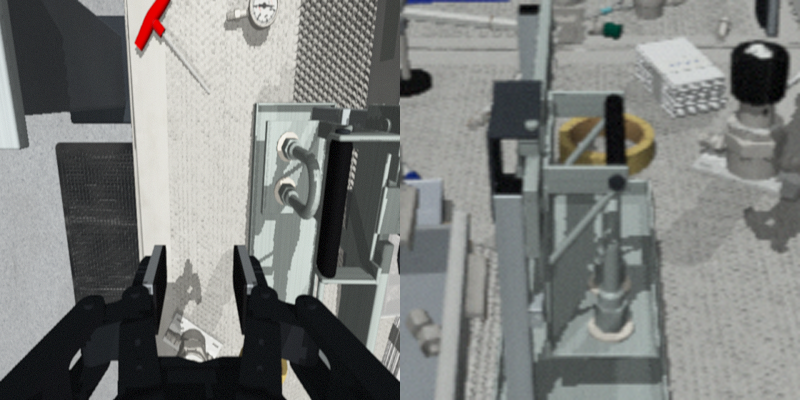

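The carrier hangs upright with its hook under the plate, and the gripper is clear. In the side crop the handle's +y end is at (617,182). One quick numeric check of the height, then hand in.

```bash
python3 - <<'E'
from h import *
from workcell import camera,ticket
c=camera('side')
for z in(.209,.217): print(z,proj(c,[.5998,-.1713+.054,z]))
r,n=handle(c,(278,220,300,268),60);print(r,n);print('obs end ~ (287.6,261.9)')
E
```

```text
0.209 [286.03815042 260.79637672]
0.217 [285.99843221 256.15496223]
((286.14593505859375, 238.0644989013672), (30.299001693725586, 8.561727523803711), 87.27368927001953) 255
obs end ~ (287.6,261.9)
```

The height matches fully home (261.9 measured, 260.8 seated, 256.2 unseated).

```bash
python3 -c "
from workcell import ticket
print(ticket.job_done())"
```

```text
the job is handed in; nothing more can be done
None
```

The carrier is hanging upright on the rail, slid under the hold-down plate to the end stop with its hook fully home in the notch; the gripper is clear, the tape, T-key and gauge were not touched, and the job was handed in at about 17 s.

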